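# Hold a lens up to the light with tongs

## Robot

A 6-joint arm with a two-finger parallel gripper is mounted at the origin on the work surface. World frame = base frame: x ahead of the robot, y to its left, z up, the work surface at z = 0. Lengths are in m, angles in rad, forces in N, time in s.
With the tool pointing down it reaches from about 0.3 to 0.775 m from the base axis. Payload 14.6 kg.
Tool frame: the origin (TCP) lies midway between the tips of the shut fingers; the grasp point (between the pads) lies 19 mm behind it; z points along the fingers, y is the line along which they close (so a half turn about z gives the same grasp; the last joint's range is limited). The gripper opens to 94 mm and grips with 3 to 60 N. Pads are 16 mm wide; open, the fingers measure 119 mm over their backs; the gripper's body (75 mm by 177 mm) begins 78 mm behind the grasp point.
Start: joints at [1.179, 0.3, 1.521, -0, 1.321, -0.067], TCP at [0.176, 0.521, 0.205] pointing down, gripper open.
Joint ranges: [-3.03, 3.03], [-0.79, 2.21], [0.23, 2.52], [-1.04, 4.18], [0, 3.07], [-2.55, 2.55]. Speed limits (rad/s): [2.22, 2.22, 2.57, 3.14, 3.14, 3.14].

## Interface

Orientations are given as [roll, pitch, yaw] about the fixed x, y, z axes, in that order (R = Rz(yaw) Ry(pitch) Rx(roll)).
In Python, from station import telemetry, optics, ctrl gives the robot as it stands.
- The arm moves only by the tool carry_out, never from a script. Its argument "plan" is a list that holds one entry, the list of rows, each a list of 7 numbers: the shift along the tool's x, y, z in mm, then the turn, a rotation vector about the tool's x, y, z in rad, then the finger opening in mm, from 0 to 94. A call has 1 to 20 rows; each row shifts and turns the commanded pose from where the row before left it, along the tool's axes as they then stand; what a row does not reach is not made up. A row lasts 1/12 s, in which the tool goes at most 41.7 mm and 7.16 degrees, less where a joint would pass 70% of its speed; a pose out of reach is approached as far as the arm can. A call with a gripper value outside its range is refused whole. The fingers move at their own pace and stop on an object; "squeeze" is the grip in N (left out, the last holds). Time passes only in rows, so rows that do not move let the fingers close. It gives the time, the measured TCP pose, the force, the opening and the grip force at its end, in the units of the state.
- telemetry.get_obs(): the state, without advancing time (a new reading comes with each control period).
- optics.camera(name): name is "side" or "top" or "wrist"; returns a dict with "pixels" (400x640x3 uint8, red, green, blue), "intrinsics" (3x3 intrinsics, pixels), "origin" and "rotation" of the camera in the world. Camera axes: x right, y down, z forward; pixel columns grow to the right and rows downward; lengths in m; the calibration is good to about 2 mm. A picture is of the moment at which its call begins. There is no depth.
- ctrl.hand_in(): hands the job in; it is judged then, once.
The state is a dict: "time_s": time; "qpos": joint angles; "joint_vel": joint speeds; "tau": joint torques, N m; "ee_pos": TCP position; "eef_rot": TCP orientation; "force": force on the tool from outside, world axes, zero at the start; "moment": the same for the moment, N m; "grip_width": finger opening in m; "grip_force": force on a finger pad.
Only numpy, scipy, OpenCV 4.12 (cv2) and the standard library are available. Lean on these libraries where they do the work, as an engineer would, in place of code of your own. Each camera call takes 0.05 s, during which the arm holds its last target. There are 200 camera calls.

## Task

Pick up the spring tongs with the gripper, close their jaws on the small brass-mounted lens standing on its felt-topped stand, and carry it over to the middle of the light panel; finish still holding it there in the tongs, upright and still, about 10 cm above the panel. Never touch the lens with the gripper itself, do not knock it over or drop it, and leave the bottle, the brass tube and the framed slide where they are.

Things in the scene. Friction and masses are not known exactly. Their poses are not given: they have to be found in the camera images.
- tongs: Steel spring tongs, 120 g, lying on the edges of two flat upright arms (26 mm tall, 4 mm thick straps) that close sideways. Origin: underside, midway between the two blue finger rests; +x to the jaws, +y to the fixed arm, z up. Pivot (radius 11 mm) at x = -80 mm, jaw ends at x = 115 mm. Fixed arm's outer face: flat at y = +31 mm, x = -30 to 115 mm.
- tongs_jaw: Moving arm of the tongs. Origin on the pivot, underside. Its blue finger rest is a vertical rounded bump (radius 10 mm), outermost at x = 0, y = -31 mm of tongs at rest. Its yaw relative to tongs is 0 at rest and about 0.12 rad when closed on the lens. A spring opens it when let go.
- tongs_grip (a point): Midway between the finger rests, 13 mm above the tongs' underside: squeeze here along the tongs' y. Width over the rests: 62 mm at rest (jaws open), 60 mm keeps the jaw gap at 44 mm, about 53 mm is closed on the lens. The spring pushes back with about 4.5 N at first, 7.5 N when closed on the lens; about half of the grip beyond that reaches the jaws (20 to 40 N of grip suits).
- tongs_tip (a point): Middle of the open jaw gap: x = 90 mm, y = 0, z = 13 mm of tongs, fixed to its frame. The black rubber jaw faces span x = 65 to 115 mm, z = 0 to 26 mm; at rest the gap at x = 90 mm is 48 mm (y = +24 to -24 mm). Squeezing the finger rests by 9 mm closes it by 20 mm; the faces are parallel when closed on the lens.
- lens: Small round brass lens mount with a glass lens on top, an upright cylinder 28 mm in diameter and 30 mm tall (33 mm with the glass dome), about 45 g, standing loose on the felt of the stand. Origin: centre of its underside, z up.
- lens_stand: Fixed low square wooden block with a grey felt top, 70 x 70 mm, 15 mm high. Origin: centre of its underside on the ledge.
- light_pad: Fixed flat square light panel, aluminium with a white top, 110 x 110 mm, 8 mm high. Origin: centre of its underside on the ledge.
- pad_top (a point): Centre of the light panel's top face, 8 mm above the ledge.
- bottle: Bystander: cork-stoppered amber glass bottle, 58 mm in diameter, 132 mm tall, standing upright at the far side. Origin: centre of its underside.
- tube: Bystander: brass focusing tube standing on end, 52 mm in diameter, 85 mm tall, at the far side. Origin: centre of its underside.
- slide: Bystander: square glass lantern slide in an oak frame, lying flat, 84 x 84 mm, 8 mm thick, nearer the robot than the light panel. Origin: centre of its underside.
Not all that is in view belongs to the job. Several things look just like the tongs: the one meant starts nearest to the robot's base.

How it is judged:
By the outcome, as a careful person would: the job done as asked, in the order asked, and still so for the second after the job is handed in, while the arm keeps its last pose, push and grip.
It also fails if it takes over 48 s, if anything falls off the work surface, if the arm or the gripper's body presses on something with over 40 N, if the wrist force passes 120 N, or if a joint passes its speed limit or range.

## Working session

There is one attempt and no reset: what is moved stays moved. The work goes in short steps, Python scripts to look and compute and a tool call to move; the robot and the scene stay as the last step left them, time stands still between calls to the robot, and variables do not carry over. Pictures are saved under pics/ and viewed, at most 10 in all, crops included, and the job is handed in when it is done.

Besides the shell and the picture viewer there is one more tool, called as name(argument=value, ...) on one line, values as JSON. carry_out: Moves the arm, as the interface text tells. Its arguments: {"type":"object","properties":{"plan":{"type":"array","items":{"type":"array","items":{"type":"array","items":{"type":"number"}}}},"squeeze":{"type":"number"}},"required":["plan"]}

```bash
mkdir -p pics; ls; python3 - <<'E'
from station import telemetry, optics
import cv2
o=telemetry.get_obs(); print({k:o[k] for k in('time_s','ee_pos','eef_rot','force','grip_width')})
for n in('top','side'):
    c=optics.camera(n); cv2.imwrite(f'pics/{n}0.png',cv2.resize(c['pixels'][:,:,::-1],(800,500))); print(n,c['intrinsics'],c['origin'],c['rotation'])
E
```

```text
pics
{'time_s': 0.0, 'ee_pos': array([0.17542018, 0.52098288, 0.20486042]), 'eef_rot': array([-3.14038064e+00, -6.47344707e-05,  2.81679815e+00]), 'force': array([-0.38288819, -0.04915626,  0.04963298]), 'grip_width': 0.09387571801840813}
top [[454.1250567    0.         321.47876333]
 [  0.         454.1250567  195.02458869]
 [  0.           0.           1.        ]] [ 0.49848402 -0.14514448  1.17782587] [-3.0507813  -0.01476566 -1.54568913]
side [[446.26618408   0.         322.59381586]
 [  0.         446.26618408 194.92260633]
 [  0.           0.           1.        ]] [0.51278962 0.60115372 0.85310297] [-2.40418496  0.00956905 -3.06363826]
```

View pics/top0.png

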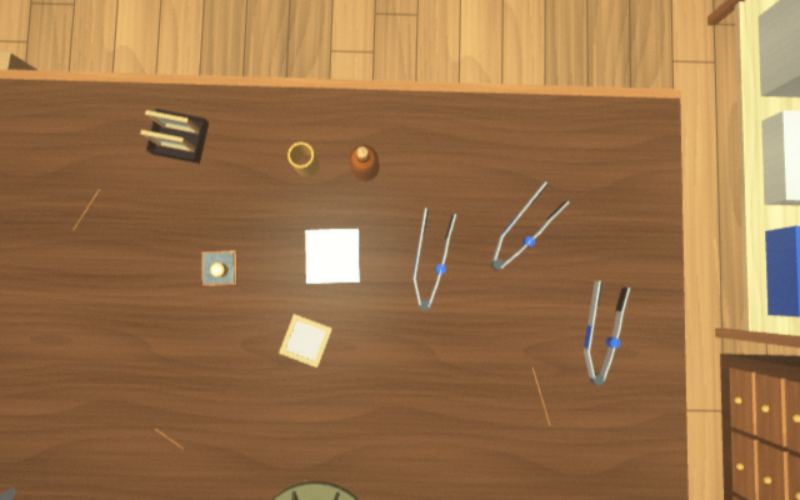

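View pics/side0.png

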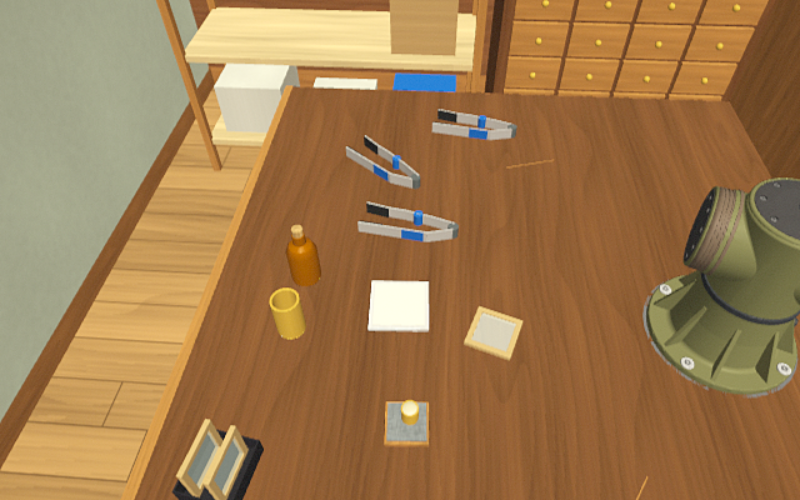

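The top view shows three tongs candidates: A (425,260), B (530,225) and C (608,335). The base is at about (318,490), so A looks nearest. The lens is at (218,269), the panel at (332,256), the slide at (305,341), the tube at (301,156) and the bottle at (364,162). I'll check A in a close crop and measure from it.

```bash
cat > h.py <<'E'
import numpy as np, cv2
from scipy.spatial.transform import Rotation as R
from station import telemetry, optics
def ray(c,u,v):
    d=np.linalg.inv(c['intrinsics'])@[u,v,1]; return np.array(c['origin']), R_(c)@d
def R_(c):
    r=np.array(c['rotation']); return r if r.shape==(3,3) else R.from_euler('xyz',r).as_matrix()
def at(c,u,v,z):
    o,d=ray(c,u,v); return o+d*(z-o[2])/d[2]
def px(c,P):
    p=c['intrinsics']@(R_(c).T@(np.array(P)-c['origin'])); return p[:2]/p[2]
def crop(c,u0,v0,w,h,k,f):
    a=cv2.resize(c['pixels'][v0:v0+h,u0:u0+w,::-1],None,fx=k,fy=k,interpolation=cv2.INTER_CUBIC)
    for i in range(0,w,10): cv2.line(a,(i*k,0),(i*k,12 if (u0+i)%50==0 else 5),(0,255,255),1)
    for i in range(0,h,10): cv2.line(a,(0,i*k),(12 if (v0+i)%50==0 else 5,i*k),(0,255,255),1)
    return a
E
python3 - <<'E'
from h import *
t=optics.camera('top'); s=optics.camera('side')
for n,u,v in(('A',428,270),('B',514,228),('C',600,340),('lens',218,269),('pad',332,256),('base',318,490)): print(n,at(t,u*.8,v*.8,0.02).round(3))
print(px(t,[0,0,0])*1.25)
a=crop(t,320,160,60,95,6,''); b=crop(t,155,190,45,45,6,''); e=crop(s,280,155,95,45,6,'')
im=np.zeros((600,800,3),np.uint8); im[:570,:360]=a; im[:270,370:640]=b
e=cv2.resize(e,(428,203)); im[300:503,370:798]=e
cv2.imwrite('pics/crop1.png',im)
E
```

```text
A [ 0.552 -0.214  0.02 ]
B [ 0.643 -0.39   0.02 ]
C [ 0.419 -0.566  0.02 ]
lens [0.543 0.212 0.02 ]
pad [ 0.576 -0.018  0.02 ]
base [ 0.114 -0.007  0.02 ]
[313.60540526 545.965915  ]
```

View pics/crop1.png

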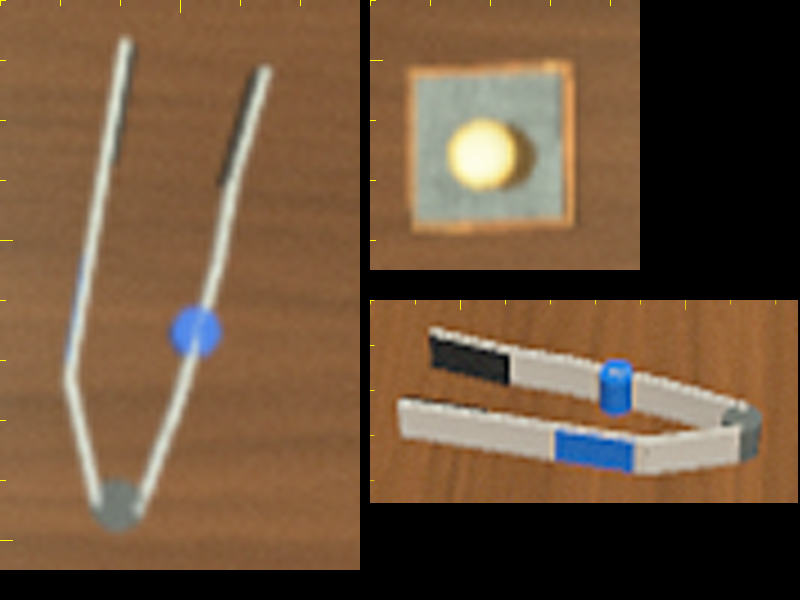

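The crop confirms A as plain spring tongs. In the top crop the pivot is at (117,506), the bump at (196,332), the fixed tip at (126,40) and the bend at (70,378). The fixed arm is on the world +y side, and the lens dome is at (482,154). Next is the pose fit.

```bash
cat > fit.py <<'E'
from h import *
from scipy.optimize import least_squares
t=optics.camera('top'); s=optics.camera('side')
T=lambda x,y:(320+x/6-.4,160+y/6-.4); S=lambda x,y:(280+(x-370)/4.505-.4,155+(y-300)/4.505-.4)
M=[(t,T(117,506),(-80,0,26)),(t,T(126,40),(115,29,26)),(t,T(70,378),(-30,29,26)),(t,T(196,332),(0,-21,30)),(t,T(265,70),(115,-29,26)),
(s,S(399,399),(115,31,26)),(s,S(616,366),(0,-21,30)),(s,S(741,411),(-80,0,26)),(s,S(554,430),(14,31,26))]
def res(p,cams=None):
    r=[]
    for c,uv,m in M:
        if cams and c is not cams: continue
        P=R.from_euler('z',p[2]).apply(np.array(m)/1000)+[p[0],p[1],0]; r+=list(px(c,P)-uv)
    return np.array(r)
for cam in(None,t,s):
    f=least_squares(res,[.55,-.21,0],args=(cam,),loss='soft_l1'); print(f.x.round(4)); 
    if cam is None: print(res(f.x).reshape(-1,2).round(1))
print('lens',at(t,155+112/6-.4,190+154/6-.4-0,.046))
print('pad',np.mean([at(t,u*.8,v*.8,.008) for u,v in((305,229.5),(358,228.5),(359,282),(306,283.5))],0))
E
python3 fit.py
```

```text
[ 0.5601 -0.2185 -0.1544]
[[-0.4 -0. ]
 [ 0.3  0.3]
 [-0.3 -0.3]
 [ 0.3 -0.8]
 [-0.6 -0.6]
 [ 0.3 -0.1]
 [-0.5 -0.7]
 [ 0.3  0.8]
 [ 3.6 -0.8]]
[ 0.5594 -0.2189 -0.1549]
[ 0.5612 -0.2173 -0.1563]
lens [0.54181344 0.20707029 0.046     ]
pad [ 0.5768214  -0.01641924  0.008     ]
```

carry_out(plan=[[[0,0,0,0,0,-0.085,94],[0,0,0,0,0,-0.085,94],[-20,-27,0,0,0,0,94],[-20,-27,0,0,0,0,94],[-20,-27,0,0,0,0,94],[-20,-27,0,0,0,0,94],[-20,-27,0,0,0,0,94],[-20,-27,0,0,0,0,94],[-20,-27,0,0,0,0,94],[-20,-27,0,0,0,0,94],[-20,-27,0,0,0,0,94],[-20,-27,0,0,0,0,94],[-20,-27,0,0,0,0,94],[-20,-27,0,0,0,0,94],[-20,-27,0,0,0,0,94],[-20,-27,0,0,0,0,94],[-20,-27,0,0,0,0,94],[-20,-27,0,0,0,0,94],[-20,-27,0,0,0,0,94],[-20,-27,0,0,0,0,94]]])

```text
time_s: 1.97
ee_pos: [0.4567, -0.0162, 0.2056]
eef_rot: [3.142, 0.0, 2.987]
force: [1.2, 0.3, 1.5]
grip_width: 0.094
grip_force: 0.0
```

carry_out(plan=[[[-20,-27,15,0,0,0,94],[-20,-27,15,0,0,0,94],[-20,-27,15,0,0,0,94],[-20,-27,15,0,0,0,94],[-20,-27,15,0,0,0,94],[-20,-27,10,0,0,0,94],[-14,-23,0,0,0,0,94],[0,0,0,0,0,0,94],[0,0,0,0,0,0,94],[0,0,0,0,0,0,94]]])

```text
time_s: 2.8
ee_pos: [0.5599, -0.2173, 0.1204]
eef_rot: [3.141, -0.0, 2.987]
force: [-0.4, 0.7, 0.2]
grip_width: 0.0941
grip_force: 0.0
```

```bash
cat >> h.py <<'E'
def st():
    o=telemetry.get_obs(); print(round(o['time_s'],2),np.round(o['ee_pos'],4),np.round(o['eef_rot'],4),'F',np.round(o['force'],1),'M',np.round(o['moment'],2),'w',round(o['grip_width']*1000,1),'gf',np.round(o['grip_force'],1),'q',np.round(o['qpos'],2)); return o
def to(P,yaw=None):
    o=telemetry.get_obs(); r=R.from_euler('xyz',o['eef_rot']); print('tool shift mm',(r.inv().apply(np.array(P)-o['ee_pos'])*1000).round(1))
    if yaw is not None: print('turn tool z',round((o['eef_rot'][2]-yaw+np.pi)%(2*np.pi)-np.pi,4))
E
python3 - <<'E'
from h import *
st(); to([.560,-.2187,.12],np.pi-.155)
w=optics.camera('wrist'); cv2.imwrite('pics/w1.png',w['pixels'][:,:,::-1])
def P(x,y,z): return R.from_euler('z',-.1547).apply(np.array([x,y,z])/1000)+[.560,-.2187,0]
for m in((-80,0,26),(115,31,26),(-30,31,26),(0,-21,30)): print(m,px(w,P(*m)).round(1))
E
```

```text
2.8 [ 0.5599 -0.2173  0.1204] [ 3.1414e+00 -4.0000e-04  2.9869e+00] F [-0.4  0.7  0.2] M [ 0.01  0.01 -0.03] w 94.1 gf 0.0 q [-0.43  0.49  1.46  0.    1.19 -1.85]
tool shift mm [-0.3 -1.3  0.4]
turn tool z 0.0003
(-80, 0, 26) [319.9 105.4]
(115, 31, 26) [353.7 323.3]
(-30, 31, 26) [358.4 169.6]
(0, -21, 30) [294.5 206.6]
```

View pics/w1.png

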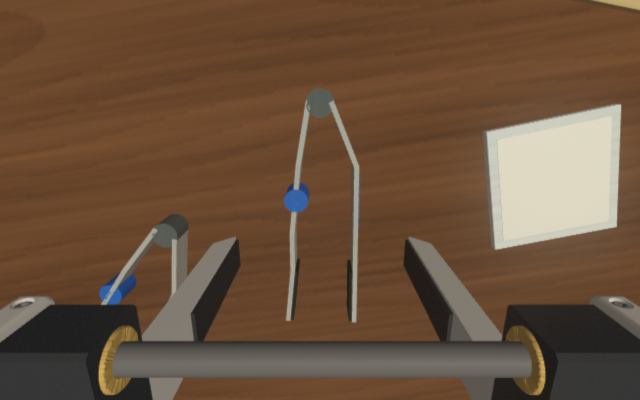

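The wrist view shows the pivot at (320,102), the fixed tip at (354,320) and the bump top at about (297,203). These match the prediction to within 3 px, so I'll descend.

carry_out(plan=[[[0,-1.3,20,0,0,0,94],[0,0,20,0,0,0,94],[0,0,20,0,0,0,94],[0,0,20,0,0,0,94],[0,0,15,0,0,0,94],[0,0,10,0,0,0,94],[0,0,6,0,0,0,94],[0,0,5,0,0,0,94],[0,0,0,0,0,0,94],[0,0,0,0,0,0,94]]])

```text
time_s: 3.68
ee_pos: [0.5603, -0.2192, 0.0051]
eef_rot: [-3.141, 0.001, 2.987]
force: [0.1, -0.0, 0.0]
grip_width: 0.0938
grip_force: 0.0
```

carry_out(plan=[[[0,0,0,0,0,0,66],[0,0,0,0,0,0,66],[0,0,0,0,0,0,66],[0,0,0,0,0,0,66],[0,0,0,0,0,0,62],[0,0,0,0,0,0,60],[0,0,0,0,0,0,60],[0,0,0,0,0,0,60],[0,0,0,0,0,0,60],[0,0,0,0,0,0,60],[0,0,0,0,0,0,60],[0,0,0,0,0,0,60]]], squeeze=20)

```text
time_s: 4.68
ee_pos: [0.5601, -0.2191, 0.0046]
eef_rot: [3.142, 0.0, 2.987]
force: [0.4, 1.4, 2.7]
grip_width: 0.0601
grip_force: 6.1
```

carry_out(plan=[[[0,0,0,0,0,0,59],[0,0,-3,0,0,0,59],[0,0,-5,0,0,0,59],[0,0,-8,0,0,0,59],[0,0,-10,0,0,0,59],[0,0,-10,0,0,0,59],[0,0,-10,0,0,0,59],[0,0,-10,0,0,0,59],[0,0,-10,0,0,0,59],[0,0,-10,0,0,0,59],[0,0,-10,0,0,0,59],[0,0,-10,0,0,0,59],[0,0,0,0,0,0,59],[0,0,0,0,0,0,59]]])

```text
time_s: 5.85
ee_pos: [0.5601, -0.2193, 0.1009]
eef_rot: [-3.141, 0.001, 2.987]
force: [-0.7, -1.5, -1.3]
grip_width: 0.0592
grip_force: 5.4
```

```bash
python3 - <<'E'
from h import *
st()
w=optics.camera('wrist'); s=optics.camera('side')
a=crop(s,250,60,160,120,4,''); b=cv2.resize(w['pixels'][:,200:440,::-1],None,fx=.7,fy=.7)
im=np.zeros((480,808,3),np.uint8); im[:480,:640]=a; im[:280,640:808]=b
cv2.imwrite('pics/lift.png',im[:,:800])
E
```

```text
5.85 [ 0.5601 -0.2193  0.1009] [-3.1414e+00  8.0000e-04  2.9868e+00] F [-0.7 -1.5 -1.3] M [-0.03 -0.01 -0.02] w 59.2 gf 5.4 q [-0.43  0.51  1.48  0.    1.15 -1.85]
```

View pics/lift.png

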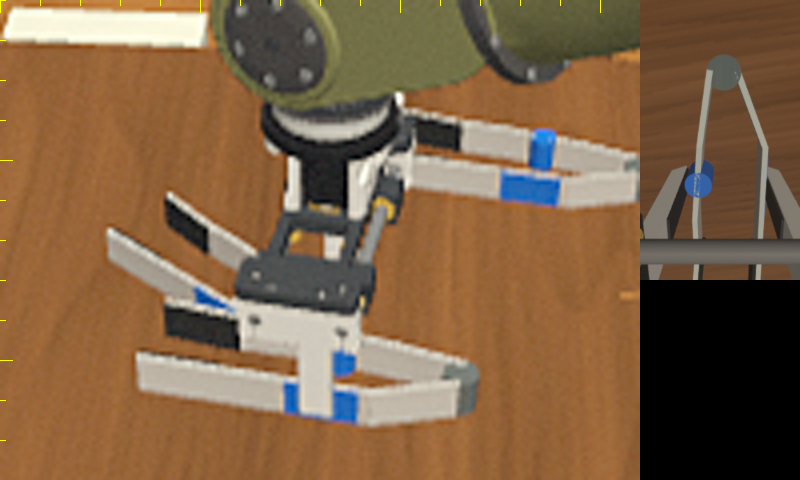

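The tongs are held level and clear of the table, with the finger across the middle of the blue rest at about (320,395). Now I'll carry them to above the lens.

carry_out(plan=[[[3,7,0,0,0,0,59],[6,15,0,0,0,0,59],[11,26,0,0,0,0,59],[11,26,0,0,0,0,59],[11,26,0,0,0,0,59],[11,26,0,0,0,0,59],[11,26,0,0,0,0,59],[11,26,0,0,0,0,59],[11,26,0,0,0,0,59],[11,26,0,0,0,0,59],[11,26,0,0,0,0,59],[11,26,0,0,0,0,59],[11,26,0,0,0,0,59],[11,26,0,0,0,0,59],[11,26,0,0,0,0,59],[11,26,0,0,0,0,59],[7,16,0,0,0,0,59],[4,9,0,0,0,0,59],[0,0,0,0,0,0,60],[0,0,0,0,0,0,60]]])

```text
time_s: 7.62
ee_pos: [0.4512, 0.2135, 0.1002]
eef_rot: [-3.141, -0.0, 2.988]
force: [0.4, -0.2, -0.8]
grip_width: 0.0605
grip_force: 4.9
```

```bash
python3 - <<'E'
from h import *
st(); to([.4521,.2156,.1009],2.987)
t=optics.camera('top'); s=optics.camera('side')
print(px(t,[.542,.207,.046]),px(s,[.542,.207,.046]))
a=crop(t,145,160,65,85,6,''); b=crop(s,290,280,80,100,5,'')
im=np.zeros((510,800,3),np.uint8); im[:510,:390]=a; im[:500,400:800]=b
cv2.imwrite('pics/over.png',im)
E
```

```text
7.62 [0.4512 0.2135 0.1002] [-3.1412e+00 -4.0000e-04  2.9876e+00] F [ 0.4 -0.2 -0.8] M [-0.05  0.   -0.04] w 60.5 gf 4.9 q [ 0.37  0.31  1.78 -0.    1.06 -1.05]
tool shift mm [-0.6  2.2 -0.7]
turn tool z 0.0006
[173.29922342 215.19222921] [327.40026418 324.22270119]
```

View pics/over.png

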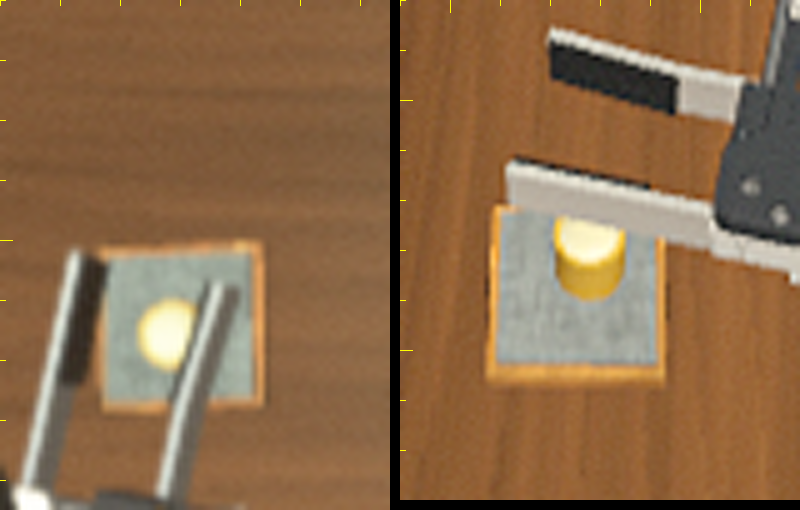

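The top view shows the lens at (172,333) between the jaws, close to where the left arm will close on it. In the side view the fixed tip's top corner is at (507,163) and the lens base's front edge is at (589,298). I'll check these against the predictions.

```bash
python3 - <<'E'
from h import *
t=optics.camera('top'); s=optics.camera('side')
o=telemetry.get_obs(); p=o['ee_pos']; yaw=o['eef_rot'][2]-np.pi
def P(x,y,z): return R.from_euler('z',yaw).apply(np.array([x,y-1,z])/1000)+[p[0],p[1],p[2]-.0046]
T=lambda x,y:np.array((145+x/6-.4,160+y/6-.4)); S=lambda x,y:np.array((290+(x-400)/5-.4,280+y/5-.4))
print('fixed tip top', px(t,P(115,29,26))-T(76,252), px(s,P(115,31,26))-S(507,164))
print('mov tip top: ', T(220,285), px(t,P(115,-26,26)), S(552,32),px(s,P(115,-26,26)))
print('fixed tip lower side', px(s,P(115,31,0))-S(512,203))
print('lens front base', px(s,[.542,.2215,.015])-S(589,298),'rim top left/right',px(s,[.556,.207,.045])-S(553,238),px(s,[.528,.207,.045])-S(625,238))
print('lens top', px(t,[.542,.207,.047])-T(172,333))
# triangulate fixed tip
from scipy.optimize import least_squares
f=least_squares(lambda X:np.r_[px(t,X)-T(76,252),px(s,X)-S(507,164)],P(115,30,26)); print('tip tri',f.x, P(115,30,26))
E
```

```text
fixed tip top [-0.20019438 -0.01318098] [0.01772086 0.49215616]
mov tip top:  [181.26666667 207.1       ] [180.3713169  205.87402103] [320. 286.] [318.6059926  285.62851468]
fixed tip lower side [-0.57328062 -0.531142  ]
lens front base [-0.49624854 -0.86366973] rim top left/right [-0.00653418 -3.23553942] [ 0.02260783 -2.24503133]
lens top [-0.09257111  0.07348752]
tip tri [0.57004116 0.22274717 0.12009708] [0.56980446 0.2235903  0.12180885]
```

carry_out(plan=[[[-0.6,4.4,0,0,0,0,60],[0,0,10,0,0,0,60],[0,0,15,0,0,0,60],[0,0,15,0,0,0,60],[0,0,10,0,0,0,60],[0,0,8,0,0,0,60],[0,0,6,0,0,0,60],[0,0,5,0,0,0,60],[0,0,3,0,0,0,60],[0,0,2.5,0,0,0,60],[0,-1,0,0,0,0,60],[0,0,0,0,0,0,60]]])

```text
time_s: 8.82
ee_pos: [0.4526, 0.2169, 0.0262]
eef_rot: [3.141, 0.0, 2.987]
force: [-0.8, -0.2, -1.4]
grip_width: 0.0599
grip_force: 4.9
```

```bash
python3 - <<'E'
from h import *
st(); to([.4521,.2163,.0256],2.987)
t=optics.camera('top'); s=optics.camera('side')
a=crop(t,145,160,65,85,6,''); b=crop(s,290,280,80,100,5,'')
im=np.zeros((510,800,3),np.uint8); im[:510,:390]=a; im[:500,400:800]=b
cv2.imwrite('pics/down.png',im)
E
```

```text
8.82 [0.4526 0.2169 0.0262] [3.1414e+00 3.0000e-04 2.9867e+00] F [-0.8 -0.2 -1.4] M [0.   0.05 0.01] w 59.9 gf 4.9 q [ 0.37  0.43  1.82 -0.    0.9  -1.04]
tool shift mm [ 0.4 -0.7  0.6]
turn tool z -0.0003
```

View pics/down.png

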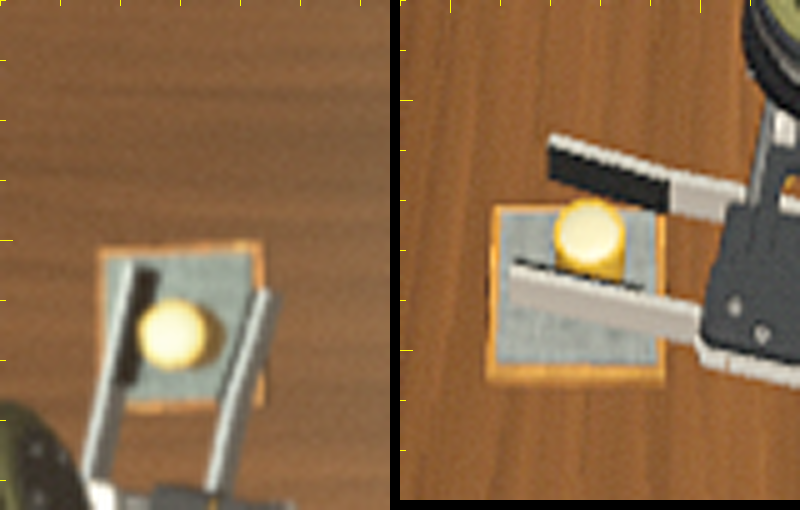

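The lens at (172,333) stands between the jaws, with a few millimetres to the fixed face. I'll close gently.

carry_out(plan=[[[0,-0.7,0,0,0,0,59],[0,0,0,0,0,0,58],[0,0,0,0,0,0,57],[0,0,0,0,0,0,56],[0,0,0,0,0,0,55],[0,0,0,0,0,0,54],[0,0,0,0,0,0,53],[0,0,0,0,0,0,52],[0,0,0,0,0,0,50],[0,0,0,0,0,0,46],[0,0,0,0,0,0,42],[0,0,0,0,0,0,40],[0,0,0,0,0,0,40],[0,0,0,0,0,0,40],[0,0,0,0,0,0,40]]], squeeze=30)

```text
time_s: 10.17
ee_pos: [0.4524, 0.2163, 0.0259]
eef_rot: [3.142, -0.0, 2.987]
force: [0.6, 0.3, -0.0]
grip_width: 0.0519
grip_force: 29.9
```

carry_out(plan=[[[0,0,-2,0,0,0,40],[0,0,-3,0,0,0,40],[0,0,-4,0,0,0,40],[0,0,-6,0,0,0,40],[0,0,-8,0,0,0,40],[0,0,-10,0,0,0,40],[0,0,-10,0,0,0,40],[0,0,-10,0,0,0,40],[0,0,-10,0,0,0,40],[0,0,-10,0,0,0,40],[0,0,-8,0,0,0,40],[0,0,-6,0,0,0,40],[0,0,-4,0,0,0,40],[0,0,-2,0,0,0,40],[0,0,0,0,0,0,40],[0,0,0,0,0,0,40]]])

```text
time_s: 11.5
ee_pos: [0.4523, 0.2162, 0.1186]
eef_rot: [-3.141, -0.0, 2.987]
force: [-0.5, 0.9, -1.1]
grip_width: 0.0521
grip_force: 30.0
```

```bash
python3 - <<'E'
from h import *
st(); d=np.array([.5768-.5418,-.0164-.2075]); p=telemetry.get_obs()['ee_pos']; to([.4524+d[0],.2163+d[1],.1189])
t=optics.camera('top'); s=optics.camera('side')
a=crop(t,145,160,65,85,6,''); b=crop(s,290,230,80,100,5,'')
im=np.zeros((510,800,3),np.uint8); im[:510,:390]=a; im[:500,400:800]=b
cv2.imwrite('pics/held.png',im)
E
```

```text
11.5 [0.4523 0.2162 0.1186] [-3.1413e+00 -5.0000e-04  2.9868e+00] F [-0.5  0.9 -1.1] M [ 0.03  0.1  -0.03] w 52.1 gf 30.0 q [ 0.37  0.29  1.75 -0.    1.1  -1.04]
tool shift mm [-6.920e+01 -2.157e+02 -2.000e-01]
```

View pics/held.png

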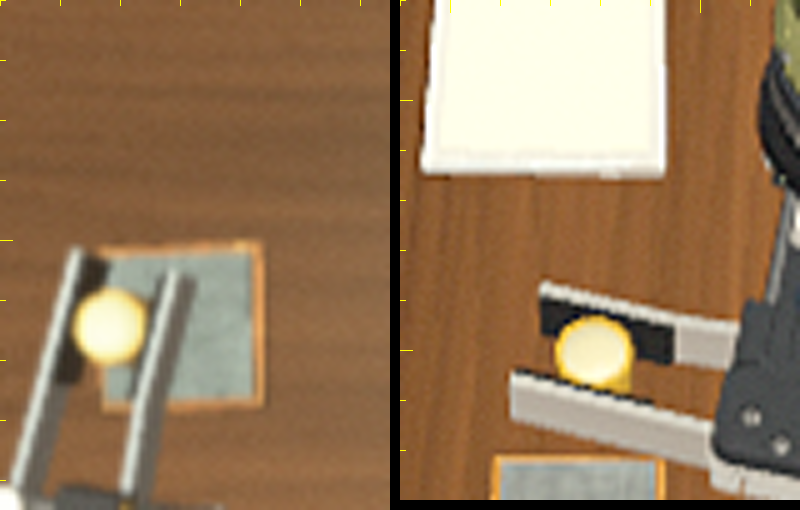

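The lens at (110,327) is held between the jaws, upright and clear of the stand. Now to the panel.

carry_out(plan=[[[-1,-3,0,0,0,0,40],[-2,-7,0,0,0,0,40],[-4,-12,0,0,0,0,40],[-5,-16,0,0,0,0,40],[-6,-18,0,0,0,0,40],[-6,-18,0,0,0,0,40],[-6,-18,0,0,0,0,40],[-6,-18,0,0,0,0,40],[-6,-18,0,0,0,0,40],[-6,-18,0,0,0,0,40],[-6,-18,0,0,0,0,40],[-5,-16,0,0,0,0,40],[-4,-14,0,0,0,0,40],[-3,-11,0,0,0,0,40],[-2,-7,0,0,0,0,40],[-1,-3,0,0,0,0,40],[0,0,0,0,0,0,40],[0,0,0,0,0,0,40],[0,0,0,0,0,0,40],[0,0,0,0,0,0,40]]])

```text
time_s: 13.27
ee_pos: [0.4874, -0.0063, 0.119]
eef_rot: [3.142, -0.0, 2.988]
force: [0.2, 0.2, -1.8]
grip_width: 0.0522
grip_force: 30.0
```

```bash
python3 - <<'E'
from h import *
st(); to([.4874,-.0076,.1189])
t=optics.camera('top'); s=optics.camera('side')
print('pred lens dome',px(t,[.5768,-.0164,.14]),px(s,[.5768,-.0164,.14]))
a=crop(t,225,160,80,100,5,''); b=crop(s,290,170,80,100,5,'')
im=np.zeros((500,800,3),np.uint8); im[:500,:400]=a; im[:500,400:800]=b
cv2.imwrite('pics/end.png',im)
E
```

```text
13.27 [ 0.4874 -0.0063  0.119 ] [ 3.1416 -0.      2.9876] F [ 0.2  0.2 -1.8] M [ 0.04 -0.02  0.02] w 52.2 gf 30.0 q [-0.09  0.26  1.79  0.    1.09 -1.5 ]
tool shift mm [-0.2 -1.3  0.1]
pred lens dome [259.39071811 200.59729858] [318.39230402 204.42419286]
```

View pics/end.png

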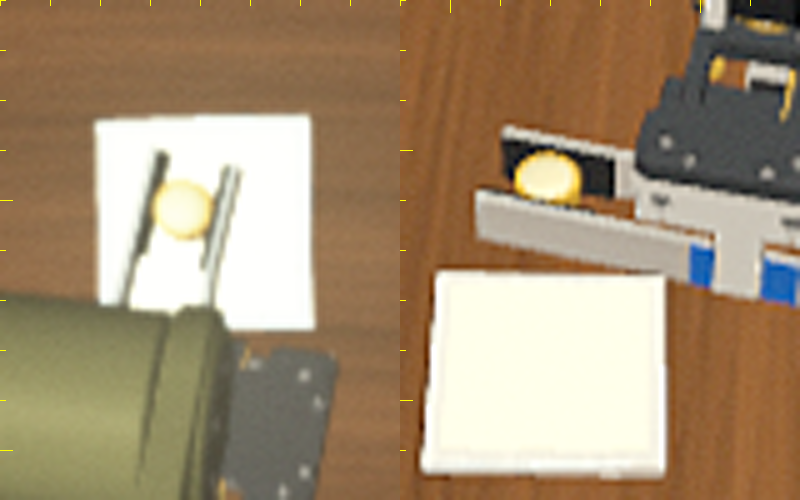

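The lens at top-crop (183,210) is upright, about 3 mm from centre. A small nudge, settle, then hand in.

carry_out(plan=[[[-0.5,-1.3,0,0,0,0,40],[-0.5,-1.2,0,0,0,0,40],[0,0,0,0,0,0,40],[0,0,0,0,0,0,40],[0,0,0,0,0,0,40],[0,0,0,0,0,0,40],[0,0,0,0,0,0,40],[0,0,0,0,0,0,40]]])

```text
time_s: 14.03
ee_pos: [0.488, -0.0094, 0.119]
eef_rot: [3.142, 0.0, 2.987]
force: [-0.1, -0.9, -1.5]
grip_width: 0.0518
grip_force: 30.0
```

```bash
python3 -c "
from h import *
st()
from station import ctrl
print(ctrl.hand_in())"
```

```text
14.03 [ 0.488  -0.0094  0.119 ] [3.1416 0.     2.9868] F [-0.1 -0.9 -1.5] M [0.05 0.06 0.06] w 51.8 gf 30.0 q [-0.09  0.26  1.79  0.    1.09 -1.51]
the job is handed in; nothing more can be done
None
```

I handed the job in at 14 s with the lens held upright in the tongs at 30 N, within a few mm of the panel's centre and about 10 cm above it; the gripper never touched the lens, and the bottle, tube and slide were left alone.

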